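Put the cold chisels back in the colour-coded bench tray

TASK

Put the three flat chisels (the ones with a wide flared blade) back in the wooden tray on the bench, each lying flat in the middle of the trough that has the colour of its grip, fully down on the trough's floor, either way round. Leave the pin punches, which have the same grips but a thin round pin, and also the grease tin and the vee block, just where they are.

Things in the scene. Friction and masses are not known exactly. Their poses are not given: they have to be found in the camera images.
- chisel_red: Flat cold chisel lying on the bench, 135 mm long: red plastic grip in the middle (70 long, 28 wide, 26 high, flat underside; all in mm), round steel head 16 thick at -x, steel blade flaring to 40 wide (10 thick) at +x. Loose, 0.14 to 0.28 kg, balanced near the middle. Origin: mid-length, on the grip's underside; x along it to the blade, y across, z up.
- chisel_yellow: Flat cold chisel lying on the bench, 135 mm long: yellow plastic grip in the middle (70 long, 28 wide, 26 high, flat underside; all in mm), round steel head 16 thick at -x, steel blade flaring to 40 wide (10 thick) at +x. Loose, 0.14 to 0.28 kg, balanced near the middle. Origin: mid-length, on the grip's underside; x along it to the blade, y across, z up.
- chisel_blue: Flat cold chisel lying on the bench, 135 mm long: blue plastic grip in the middle (70 long, 28 wide, 26 high, flat underside; all in mm), round steel head 16 thick at -x, steel blade flaring to 40 wide (10 thick) at +x. Loose, 0.14 to 0.28 kg, balanced near the middle. Origin: mid-length, on the grip's underside; x along it to the blade, y across, z up.
- trough_red: Fixed shallow open red plastic trough, one of three side by side (70 mm apart, order varies) in a wooden tray (188 by 228, rim 18 above the bench). Outside 166 (x) by 66 (y), 12 mm high; inside 160 by 60. Origin: centre of its underside, 4 above the bench; inner floor 3 and rim 12 above the origin. z up.
- trough_yellow: Fixed shallow open yellow plastic trough, one of three side by side (70 mm apart, order varies) in a wooden tray (188 by 228, rim 18 above the bench). Outside 166 (x) by 66 (y), 12 mm high; inside 160 by 60. Origin: centre of its underside, 4 above the bench; inner floor 3 and rim 12 above the origin. z up.
- trough_blue: Fixed shallow open blue plastic trough, one of three side by side (70 mm apart, order varies) in a wooden tray (188 by 228, rim 18 above the bench). Outside 166 (x) by 66 (y), 12 mm high; inside 160 by 60. Origin: centre of its underside, 4 above the bench; inner floor 3 and rim 12 above the origin. z up.
- punch_red: Look-alike, to be left: pin punch with the same red grip and head as the red chisel, but a thin round pin (6 mm thick) at +x in place of the blade. 135 x 28 x 26 mm high, loose, lying on the bench. Origin: mid-length, on its underside; x towards the pin.
- punch_blue: Look-alike, to be left: pin punch with the same blue grip and head as the blue chisel, but a thin round pin (6 mm thick) at +x in place of the blade. 135 x 28 x 26 mm high, loose, lying on the bench. Origin: mid-length, on its underside; x towards the pin.
- grease_tin: Bystander: small loose round tin with a white lid and a green band, 60 mm diameter, 45 mm high, standing on the bench. Origin: centre of its underside.
- vee_block: Bystander: loose dark steel vee block, 60 (x) by 50 (y) by 34 mm high, groove along x. Origin: centre of its underside.

How it is judged:
At the end, for the whole second after the job is handed in: Each chisel lies in the trough of its own colour: its middle within 20 mm of the trough's centre along the trough and 22 mm across it, its underside on the floor (less than 4 mm above it), flat to within 0.12 rad, released and at rest; punches, tin and vee block within 15 mm of where they started (x of chisel_red in the frame of trough_red between -0.02 and 0.02 m and y of chisel_red in the frame of trough_red between -0.022 and 0.022 m and z of chisel_red in the frame of trough_red below 0.007 m and angle between each of chisel_red, chisel_yellow, chisel_blue's own z axis and vertical below 0.12 rad and linear speed of each of chisel_red, chisel_yellow, chisel_blue below 0.02 m/s and angular speed of each of chisel_red, chisel_yellow, chisel_blue below 0.2 rad/s and x of chisel_yellow in the frame of trough_yellow between -0.02 and 0.02 m and y of chisel_yellow in the frame of trough_yellow between -0.022 and 0.022 m and z of chisel_yellow in the frame of trough_yellow below 0.007 m and x of chisel_blue in the frame of trough_blue between -0.02 and 0.02 m and y of chisel_blue in the frame of trough_blue between -0.022 and 0.022 m and z of chisel_blue in the frame of trough_blue below 0.007 m and distance of each of punch_red, punch_blue, grease_tin, vee_block from where it was at the start of the episode below 0.015 m); the robot touches nothing.
It fails at once if the red punch is displaced by more than 15 mm (distance of punch_red from where it was at the start of the episode above 0.015 m).
It fails at once if the blue punch is displaced by more than 15 mm (distance of punch_blue from where it was at the start of the episode above 0.015 m).
It fails at once if the grease tin is displaced by more than 15 mm (distance of grease_tin from where it was at the start of the episode above 0.015 m).
It fails at once if the vee block is displaced by more than 15 mm (distance of vee_block from where it was at the start of the episode above 0.015 m).
It also fails if it takes over 96 s, if anything falls off the work surface, if the arm or the gripper's body presses on something with over 40 N, if the wrist force passes 120 N, or if a joint passes its speed limit or range.

ROBOT

A 6-joint arm with a two-finger parallel gripper is mounted at the origin on the work surface. World frame = base frame: x ahead of the robot, y to its left, z up, the work surface at z = 0. Lengths are in m, angles in rad, forces in N, time in s.
With the tool pointing down it reaches from about 0.425 to 0.95 m from the base axis. Payload 3.5 kg.
Tool frame: the origin (TCP) lies between the finger pads; the fingertips stand 19 mm ahead of it and the grasp point (between the pads) is the TCP; z points along the fingers, y is the line along which they close (so a half turn about z gives the same grasp; the last joint's range is limited). The gripper opens to 85 mm and grips with 20 to 120 N. Pads are 22 mm wide; open, the fingers measure 114 mm over their backs; the gripper's body (76 mm by 85 mm) begins 54 mm behind the grasp point. The pads swing forward as they close: fully open they stand 13 mm farther back than shut.
Start: joints at [-1.32, 0.286, 1.577, -0, 1.279, -0.15], TCP at [0.263, -0.621, 0.25] pointing down, gripper open.
Joint ranges: [-2.77, 2.77], [-0.9, 2.22], [0.21, 2.48], [-1.53, 4.67], [0.24, 2.81], [-2.84, 2.84]. Speed limits (rad/s): [2.79, 2.79, 3.14, 3.14, 3.14, 3.14].

INTERFACE

Orientations are given as a unit quaternion [x, y, z, w].
In Python, from plant import get_state, cams, ctrl gives the robot as it stands. The module is installed in compiled form; this text tells all that it offers.
- The arm moves only by the tool jog_arm, never from a script. Its argument "deltas" is text: rows parted by semicolons, each of 6 numbers parted by spaces: the shift along the world's x, y, z normalised to -1 to 1, where 1 is 0.02 m, then the turn, a rotation vector about the world's x, y, z normalised to -1 to 1, where 1 is 0.1 rad. In form: x y z ax ay az; .... A call has 1 to 20 rows; each row shifts and turns the commanded pose from where the row before left it; what a row does not reach is not made up. A row lasts 1/8 s, in which the tool goes at most 62.5 mm and 10.7 degrees, less where a joint would pass 70% of its speed; a pose out of reach is approached as far as the arm can. A call with a number of a shift or a turn outside -1 to 1 is refused whole. A call with a gripper value outside its range is refused whole. "gripper" is the opening, from 0 (shut) to 1 (fully open), set as the call begins (left out, the last holds). The fingers move at their own pace and stop on an object; "squeeze" is the grip in N (left out, the last holds). Time passes only in rows, so rows that do not move let the fingers close. It gives the time, the measured TCP pose, the force, the opening and the grip force at its end, in the units of the state.
- get_state(): the state, without advancing time (a new reading comes with each control period).
- cams.read_camera(name): name is "side" or "top"; returns a dict with "color" (480x640x3 uint8, blue, green, red), "vfov" (degrees; the focal length in pixels is half the picture's height over the tangent of half this angle, whatever the lens; pixels are square), "cx", "cy" (the principal point, pixels), "distortion" ([k1, k2, p1, p2, k3] as OpenCV has them; the pictures are not rectified), "rvec" (rotation vector, rad) and "tvec" (3), from world to camera coordinates, as OpenCV has them. Camera axes: x right, y down, z forward; pixel columns grow to the right and rows downward; lengths in m; the calibration is good to about 2 mm. A picture is of the moment at which its call begins. There is no depth.
- ctrl.sign_off(): hands the job in; it is judged then, once.
The state is a dict: "time": time; "qpos": joint angles; "dq": joint speeds; "joint_efforts": joint torques, N m; "eef_pos": TCP position; "tcp_rot": TCP orientation; "contact_force": force on the tool from outside, world axes, zero at the start; "wrist_torque": the same for the moment, N m; "opening": opening from 0.0 (shut) to 1.0 (fully open); "finger_force": force on a finger pad.
Only numpy, scipy, OpenCV 4.12 (cv2) and the standard library are available. Lean on these libraries where they do the work, as an engineer would, in place of code of your own. Each camera call takes 0.05 s, during which the arm holds its last target. There are 200 camera calls.

## Working session

There is one attempt and no reset: what is moved stays moved. The work goes in short steps, Python scripts to look and compute and a tool call to move; the robot and the scene stay as the last step left them, time stands still between calls to the robot, and variables do not carry over. Pictures are saved under pics/ and viewed, at most 14 in all, crops included, and the job is handed in when it is done.

Besides the shell and the picture viewer there is one more tool, called after ">>>" in YAML: its name, and indented under it one key for each argument. jog_arm: Moves the arm, as the interface text tells. Its arguments: {"type":"object","properties":{"deltas":{"type":"string"},"gripper":{"type":"number"},"squeeze":{"type":"number"}},"required":["deltas"]}

```bash
mkdir -p pics; cat > h.py <<'E'
import numpy as np, cv2
from plant import get_state, cams, ctrl
def cam(n):
    c=cams.read_camera(n); f=240/np.tan(np.radians(c['vfov'])/2)
    c['K']=np.array([[f,0,c['cx']],[0,f,c['cy']],[0,0,1]]); c['D']=np.array(c['distortion'],float)
    c['R']=cv2.Rodrigues(np.array(c['rvec'],float))[0]; c['t']=np.array(c['tvec'],float).ravel(); return c
def toplane(c,uv,z):
    p=cv2.undistortPoints(np.array(uv,float).reshape(-1,1,2),c['K'],c['D']).reshape(-1,2)
    d=np.c_[p,np.ones(len(p))]@c['R']; o=-c['R'].T@c['t']
    return o+d*((z-o[2])/d[:,2])[:,None]
E
python3 - <<'E'
from h import *
for n in('top','side'):
    c=cam(n); cv2.imwrite(f'pics/{n}0.png',c['color']); print(n,-c['R'].T@c['t'],c['R'][2],c['K'][0,0])
s=get_state(); print(s['eef_pos'],s['tcp_rot'],s['time'])
E
```

```text
top [ 0.3798234  -0.03135455  0.95236397] [ 0.20080123  0.0245981  -0.97932313] 514.2899020411867
side [0.41154767 0.49892911 0.64873778] [ 0.18442101 -0.64575884 -0.74093482] 438.1239645156131
[ 0.26325038 -0.62094147  0.24907438] [ 9.79982835e-01  1.99079092e-01 -5.94840807e-05 -1.07420108e-03] 0.1
```

View pics/top0.png

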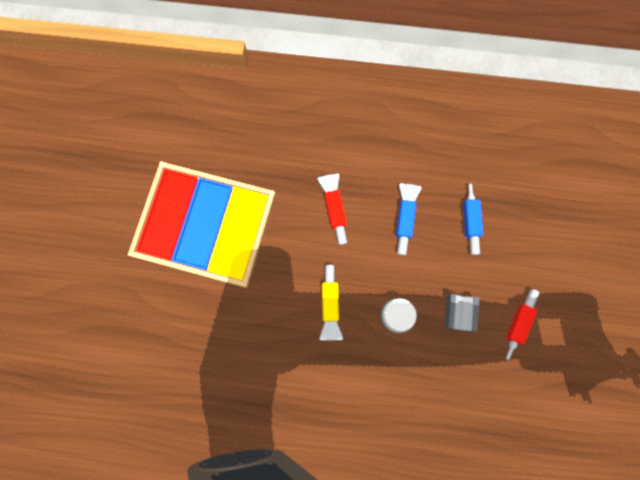

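View pics/side0.png

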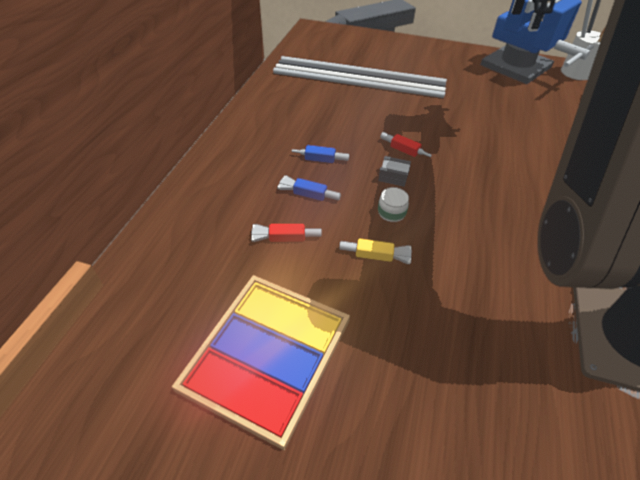

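The top view shows the flat chisels at red (336,210), blue (407,218) and yellow (331,302). The punches are at blue (474,217) and red (522,323), the tin at (399,315) and the vee block at (463,313). The tray runs red, blue, yellow from left to right around (202,223). The side view agrees on all of these.

```bash
cat >> h.py <<'E'
def blobs(c,amin=150):
    h=cv2.cvtColor(c['color'],cv2.COLOR_BGR2HSV); out=[]
    rng={'red':[((0,195,60),(5,255,255)),((174,195,60),(180,255,255))],'yellow':[((23,150,60),(33,255,255))],'blue':[((98,140,50),(125,255,255))]}
    for k,rs in rng.items():
        m=sum(cv2.inRange(h,np.array(a),np.array(b)) for a,b in rs)
        m=cv2.morphologyEx(m,cv2.MORPH_OPEN,np.ones((3,3)))
        for q in cv2.findContours(m,cv2.RETR_EXTERNAL,cv2.CHAIN_APPROX_NONE)[0]:
            if cv2.contourArea(q)>amin: out.append((k,q.reshape(-1,2)))
    return out
def rect(c,q,z):
    P=toplane(c,q,z)[:,:2]; (x,y),_,_=r=cv2.minAreaRect((P*1000).astype(np.float32))
    b=cv2.boxPoints(r); e=[b[1]-b[0],b[2]-b[1]]; L=max(e,key=np.linalg.norm); a=np.arctan2(L[1],L[0])
    a=(a+np.pi/2)%np.pi-np.pi/2
    return np.round([x,y]),np.round(sorted(map(np.linalg.norm,e))),round(float(a),3)
E
python3 - <<'E'
from h import *
for n in('top','side'):
    c=cam(n)
    for k,q in blobs(c):
        big=cv2.contourArea(q)>2500
        print(n,k,q.mean(0).round(),*rect(c,q,.009 if big else .018))
E
```

```text
top red [521. 324.] [ 460. -392.] [34. 73.] -0.34
top red [335. 208.] [634. -36.] [30. 68.] 0.317
top red [167. 214.] [591. 280.] [ 68. 166.] -0.15
top yellow [330. 301.] [461. -46.] [29. 69.] 0.115
top yellow [238. 233.] [570. 140.] [ 69. 171.] -0.151
top blue [406. 218.] [ 630. -170.] [29. 70.] -0.043
top blue [473. 218.] [ 645. -294.] [32. 71.] 0.122
top blue [202. 223.] [580. 210.] [ 66. 166.] -0.151
side blue [299. 371.] [519. 224.] [48. 56.] 1.373
side blue [309. 185.] [ 631. -175.] [26. 65.] 0.014
side blue [320. 150.] [ 646. -299.] [28. 67.] 0.197
side blue [538.  25.] [  136. -1285.] [234. 556.] 1.35
```

>>> jog_arm:
  deltas: "0.6 1 -0.2 0 0 0;0.6 1 -0.2 0 0 0;0.6 1 -0.2 0 0 0;0.6 1 -0.2 0 0 0;0.6 1 -0.2 0 0 0;0.6 1 -0.2 0 0 0;0.6 1 -0.2 0 0 0;0.6 1 -0.2 0 0 0;0.6 1 -0.2 0 0 0;0.6 1 -0.2 0 0 0;0.6 1 -0.2 0 0 0;0.6 1 -0.2 0 0 0;0.6 1 -0.2 0 0 0;0.6 1 -0.2 0 0 0;0.6 1 -0.2 0 0 0;0.6 1 -0.2 0 0 0;0.6 1 -0.2 0 0 0;0.6 1 -0.2 0 0 0;0.6 1 -0.2 0 0 0;0.6 1 -0.2 0 0 0"
  gripper: 0.75
  squeeze: 50

```text
time: 2.7
eef_pos: [0.5039, -0.2201, 0.1701]
tcp_rot: [0.98, 0.199, 0.0, 0.0]
contact_force: [0.4, -0.2, -0.1]
opening: 0.751
finger_force: 0.0
```

>>> jog_arm:
  deltas: "0.65 0.92 -0.25 0 0 -0.1;0.65 0.92 -0.25 0 0 -0.1;0.65 0.92 -0.25 0 0 -0.1;0.65 0.92 -0.25 0 0 -0.1;0.65 0.92 -0.25 0 0 -0.1;0.65 0.92 -0.25 0 0 -0.1;0.65 0.92 -0.25 0 0 -0.1;0.65 0.92 -0.25 0 0 -0.1;0.65 0.92 -0.25 0 0 0;0.65 0.92 -0.25 0 0 0;0 0 0 0 0 0"

```text
time: 4.08
eef_pos: [0.6338, -0.0359, 0.1197]
tcp_rot: [0.987, 0.161, -0.0, -0.0]
contact_force: [-0.8, 0.1, -0.3]
opening: 0.75
finger_force: 0.0
```

```bash
python3 - <<'E'
from h import *
c=cam('side'); cv2.imwrite('pics/s1.png',cv2.resize(c['color'][100:340,180:500],None,fx=2,fy=2))
E
```

```text
(no output)
```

View pics/s1.png

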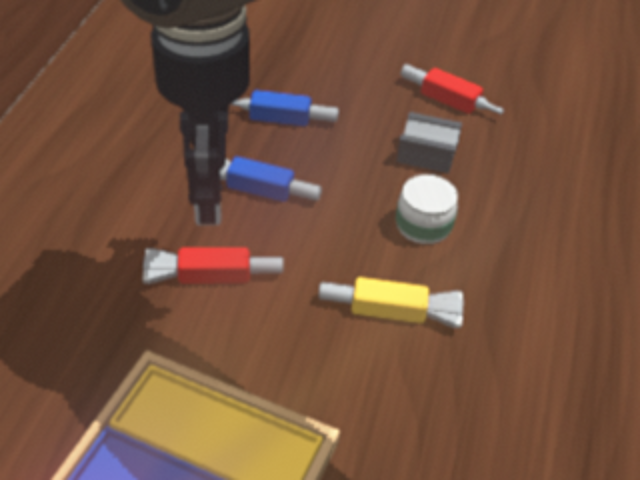

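The open gripper hangs over the red grip, which is at (212,265) in the crop. The fingers line up with its middle and nothing is in the way, so I can descend.

>>> jog_arm:
  deltas: "0 0 -1 0 0 0;0 0 -1 0 0 0;0 0 -1 0 0 0;0 0 -1 0 0 0;0 0 -0.4 0 0 0;0 0 -0.25 0 0 0;0 0 0 0 0 0"

```text
time: 5.0
eef_pos: [0.6336, -0.0375, 0.0274]
tcp_rot: [0.987, 0.16, 0.0, 0.0]
contact_force: [-0.3, -0.3, 0.1]
opening: 0.752
finger_force: 0.0
```

>>> jog_arm:
  deltas: "0 0 0 0 0 0;0 0 0 0 0 0;0 0 0 0 0 0;0 0 0 0 0 0;0 0 0 0 0 0;0 0 0 0 0 0"
  gripper: 0
  squeeze: 50

```text
time: 5.75
eef_pos: [0.6341, -0.0376, 0.0284]
tcp_rot: [0.987, 0.16, 0.001, 0.0]
contact_force: [-1.2, -0.4, 4.6]
opening: 0.309
finger_force: 51.7
```

>>> jog_arm:
  deltas: "0 0 0.3 0 0 0;0 0 0.7 0 0 0;0 0 1 0 0 0;0 0 1 0 0 0;0 0 1 0 0 0;0 0 0 0 0 0"

```text
time: 6.5
eef_pos: [0.6352, -0.0379, 0.1108]
tcp_rot: [0.987, 0.16, 0.003, 0.001]
contact_force: [0.4, 0.4, -2.0]
opening: 0.314
finger_force: 50.8
```

>>> jog_arm:
  deltas: "-0.13 0.5 0 0 0 -0.3;-0.13 1 0 0 0 -0.3;-0.13 1 0 0 0 -0.3;-0.13 1 0 0 0 -0.3;-0.13 1 0 0 0 -0.3;-0.13 1 0 0 0 -0.3;-0.13 1 0 0 0 -0.3;-0.13 1 0 0 0 -0.3;-0.13 1 0 0 0 -0.3;-0.13 1 0 0 0 -0.3;-0.13 1 0 0 0 -0.3;-0.13 1 0 0 0 -0.3;-0.13 1 0 0 0 -0.3;-0.13 1 0 0 0 -0.3;-0.13 1 0 0 0 -0.3;-0.13 1 0 0 0 -0.3;0 0.4 0 0 0 0;0 0 0 0 0 0;0 0 0 0 0 0"

```text
time: 8.88
eef_pos: [0.5918, 0.2798, 0.1071]
tcp_rot: [0.997, -0.08, -0.0, 0.0]
contact_force: [-0.0, -0.6, -2.1]
opening: 0.315
finger_force: 50.8
```

```bash
python3 - <<'E'
from h import *
print(get_state()['eef_pos'],get_state()['contact_force'])
for n,a in (('side',(200,480,120,480)),('top',(100,380,60,380))):
    c=cam(n); y0,y1,x0,x1=a
    cv2.imwrite(f'pics/{n}2.png',cv2.resize(c['color'][y0:y1,x0:x1],None,fx=2,fy=2))
a,b=cv2.imread('pics/side2.png'),cv2.imread('pics/top2.png')
cv2.imwrite('pics/c2.png',cv2.resize(np.hstack([cv2.resize(a,(640,560)),cv2.resize(b,(640,560))]),(800,350)))
E
```

```text
[0.59181042 0.27982611 0.10706337] [-0.00619366 -0.62978757 -2.13520791]
```

View pics/c2.png

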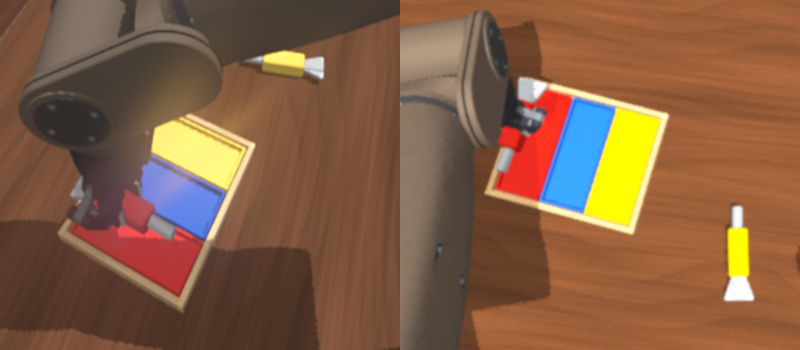

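The chisel is held, with about 2 N of weight at the wrist. Its head is at (160,228) in the side half, over the red trough, so I lower it.

>>> jog_arm:
  deltas: "0 0 -1 0 0 0;0 0 -1 0 0 0;0 0 -1 0 0 0;0 0 -0.3 0 0 0;0 0 -0.2 0 0 0;0 0 0 0 0 0;0 0 0 0 0 0"

```text
time: 9.85
eef_pos: [0.5924, 0.2807, 0.0383]
tcp_rot: [0.997, -0.079, 0.001, -0.0]
contact_force: [-0.1, 0.5, -2.2]
opening: 0.311
finger_force: 50.8
```

>>> jog_arm:
  deltas: "0 0 -0.1 0 0 0;0 0 -0.07 0 0 0;0 0 0 0 0 0"

```text
time: 10.22
eef_pos: [0.5923, 0.2807, 0.0354]
tcp_rot: [0.997, -0.079, 0.0, -0.0]
contact_force: [-2.8, -0.3, 4.8]
opening: 0.316
finger_force: 51.6
```

Contact with the floor. I'll release with a small opening, then lift and take a picture.

>>> jog_arm:
  deltas: "0 0 0 0 0 0;0 0 0 0 0 0;0 0 0 0 0 0;0 0 0.5 0 0 0;0 0 1 0 0 0;0 0 1 0 0 0;0 0 1 0 0 0;0 0 1 0 0 0;0 0 0 0 0 0"
  gripper: 0.42

```text
time: 11.35
eef_pos: [0.5933, 0.281, 0.1272]
tcp_rot: [0.997, -0.079, 0.003, -0.001]
contact_force: [0.5, 0.5, 0.3]
opening: 0.419
finger_force: 0.0
```

>>> jog_arm:
  deltas: "0.1 -0.5 0 0 0 0.1;0.1 -1 0 0 0 0.1;0.1 -1 0 0 0 0.1;0.1 -1 0 0 0 0.1;0.1 -1 0 0 0 0.1;0.1 -1 0 0 0 0.1;0.1 -1 0 0 0 0.1;0.1 -1 0 0 0 0.1;0.1 -1 0 0 0 0.1;0.1 -1 0 0 0 0.1;0.1 -1 0 0 0 0.1;0.1 -1 0 0 0 0.1;0.1 -1 0 0 0 0.1;0.1 -1 0 0 0 0;0.1 -1 0 0 0 0;0.1 -1 0 0 0 0;0.1 -1 0 0 0 0;0.1 -1 0 0 0 0;0 -1 0 0 0 0;0 -1 0 0 0 0"
  gripper: 0.75

```text
time: 13.85
eef_pos: [0.6277, -0.1108, 0.1239]
tcp_rot: [1.0, -0.015, -0.0, -0.0]
contact_force: [-0.1, -0.4, 0.8]
opening: 0.751
finger_force: 0.0
```

>>> jog_arm:
  deltas: "0 -1 0 0 0 0;0 -1 0 0 0 0;0 -1 0 0 0 0;0 0 0 0 0 0;0 0 0 0 0 0"

```text
time: 14.48
eef_pos: [0.6277, -0.1693, 0.1238]
tcp_rot: [1.0, -0.015, -0.0, -0.0]
contact_force: [-0.3, 0.6, -0.3]
opening: 0.746
finger_force: 0.0
```

```bash
python3 - <<'E'
from h import *
print(get_state()['eef_pos'])
fr=[]
for n,a in (('side',(100,480,120,500)),('top',(100,380,100,480))):
    c=cam(n); y0,y1,x0,x1=a
    fr.append(cv2.resize(c['color'][y0:y1,x0:x1],(400,400*(y1-y0)//(x1-x0))))
    for k,q in blobs(c): print(n,k,q.mean(0).round(),*rect(c,q,.018))
fr=[cv2.copyMakeBorder(f,0,400-f.shape[0],0,0,0) for f in fr]
cv2.imwrite('pics/c3.png',np.hstack(fr))
E
```

```text
[ 0.62770011 -0.16927233  0.12379718]
side blue [296. 368.] [529. 223.] [58. 66.] -0.141
side blue [310. 185.] [ 631. -175.] [28. 67.] 0.029
side blue [536.  21.] [  136. -1286.] [234. 554.] 1.35
top red [521. 324.] [ 460. -391.] [35. 72.] -0.34
top red [168. 207.] [589. 277.] [ 67. 165.] -0.15
top yellow [238. 233.] [569. 139.] [ 67. 169.] -0.147
top blue [202. 223.] [579. 207.] [ 66. 165.] -0.156
```

View pics/c3.png

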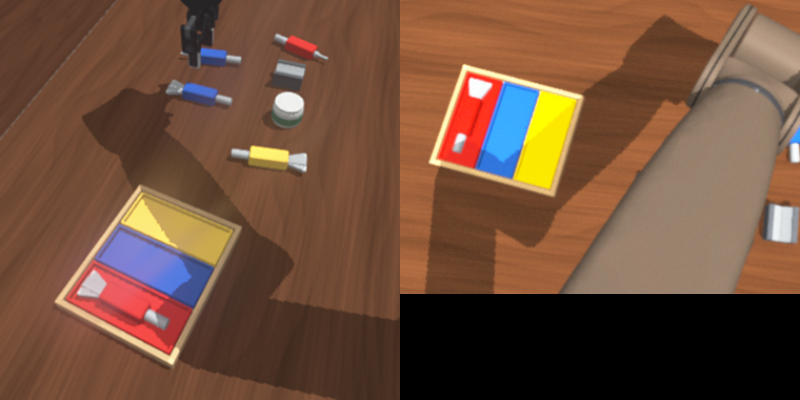

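The red chisel lies centred in the red trough, at about (125,297) in the side half. The gripper is over the blue chisel, so I descend.

>>> jog_arm:
  deltas: "0.1 -0.1 -1 0 0 0;0 0 -1 0 0 0;0 0 -1 0 0 0;0 0 -1 0 0 0;0 0 -0.5 0 0 0;0 0 -0.35 0 0 0;0 0 0 0 0 0"

```text
time: 15.45
eef_pos: [0.6297, -0.1715, 0.0266]
tcp_rot: [1.0, -0.015, -0.0, -0.0]
contact_force: [-1.0, -0.1, 0.5]
opening: 0.746
finger_force: 0.0
```

>>> jog_arm:
  deltas: "0 0 0 0 0 0;0 0 0 0 0 0;0 0 0 0 0 0;0 0 0 0 0 0;0 0 0 0 0 0;0 0 0 0 0 0"
  gripper: 0

```text
time: 16.2
eef_pos: [0.6305, -0.1718, 0.0281]
tcp_rot: [1.0, -0.015, 0.001, 0.0]
contact_force: [-0.0, 0.5, 5.4]
opening: 0.313
finger_force: 51.7
```

>>> jog_arm:
  deltas: "0 0 0.3 0 0 0;0 0 0.7 0 0 0;0 0 1 0 0 0;0 0 1 0 0 0;0 0 1 0 0 0;0 0 0 0 0 0"

```text
time: 16.95
eef_pos: [0.6315, -0.1722, 0.1105]
tcp_rot: [1.0, -0.015, 0.003, 0.001]
contact_force: [-0.3, 0.4, -2.4]
opening: 0.311
finger_force: 50.8
```

>>> jog_arm:
  deltas: "-0.13 0.5 0 0 0 -0.06;-0.13 1 0 0 0 -0.06;-0.13 1 0 0 0 -0.06;-0.13 1 0 0 0 -0.06;-0.13 1 0 0 0 -0.06;-0.13 1 0 0 0 -0.06;-0.13 1 0 0 0 -0.06;-0.13 1 0 0 0 -0.06;-0.13 1 0 0 0 -0.06;-0.13 1 0 0 0 -0.06;-0.13 1 0 0 0 -0.06;-0.13 1 0 0 0 -0.06;-0.13 1 0 0 0 -0.06;-0.13 1 0 0 0 -0.06;-0.13 1 0 0 0 -0.06;-0.13 1 0 0 0 -0.06;-0.13 1 0 0 0 -0.06;-0.13 1 0 0 0 -0.06;-0.13 1 0 0 0 -0.06;-0.13 0.5 0 0 0 -0.06"

```text
time: 19.45
eef_pos: [0.5774, 0.2099, 0.1069]
tcp_rot: [0.997, -0.074, 0.0, -0.0]
contact_force: [0.1, 0.0, -2.5]
opening: 0.316
finger_force: 50.8
```

>>> jog_arm:
  deltas: "0 0 0 0 0 0;0 0 0 0 0 0"

```text
time: 19.7
eef_pos: [0.5778, 0.2081, 0.1069]
tcp_rot: [0.997, -0.075, 0.0, 0.0]
contact_force: [-0.5, 0.9, -2.0]
opening: 0.314
finger_force: 50.8
```

>>> jog_arm:
  deltas: "0.1 0 -1 0 0 0;0 0 -1 0 0 0;0 0 -1 0 0 0;0 0 -0.3 0 0 0;0 0 -0.2 0 0 0;0 0 -0.08 0 0 0;0 0 -0.05 0 0 0;0 0 0 0 0 0"

```text
time: 20.7
eef_pos: [0.5804, 0.2087, 0.0351]
tcp_rot: [0.997, -0.074, 0.001, -0.0]
contact_force: [-0.1, -0.2, -1.1]
opening: 0.317
finger_force: 50.9
```

>>> jog_arm:
  deltas: "0 0 -0.04 0 0 0;0 0 0 0 0 0"

```text
time: 20.95
eef_pos: [0.5804, 0.2087, 0.0351]
tcp_rot: [0.997, -0.074, 0.0, -0.0]
contact_force: [-2.3, 0.3, 5.9]
opening: 0.318
finger_force: 51.7
```

>>> jog_arm:
  deltas: "0 0 0 0 0 0;0 0 0 0 0 0;0 0 0 0 0 0;0 0 0.5 0 0 0;0 0 1 0 0 0;0 0 1 0 0 0;0 0 1 0 0 0;0 0 1 0 0 0;0 0 0 0 0 0"
  gripper: 0.42

```text
time: 22.08
eef_pos: [0.5813, 0.2088, 0.1266]
tcp_rot: [0.997, -0.074, 0.003, -0.001]
contact_force: [-0.4, 0.0, -0.1]
opening: 0.421
finger_force: 0.0
```

>>> jog_arm:
  deltas: "-0.46 -0.98 0 0 0 0.2;-0.46 -0.98 0 0 0 0.2;-0.46 -0.98 0 0 0 0.2;-0.46 -0.98 0 0 0 0.2;-0.46 -0.98 0 0 0 0.2;-0.46 -0.98 0 0 0 0.2;-0.46 -0.98 0 0 0 0.2;-0.46 -0.98 0 0 0 0.2;-0.46 -0.98 0 0 0 0.2;-0.46 -0.98 0 0 0 0.2;-0.46 -0.98 0 0 0 0.2;-0.46 -0.98 0 0 0 0.2;-0.46 -0.98 0 0 0 0.2;0 0 0 0 0 0;0 0 0 0 0 0"
  gripper: 0.75

```text
time: 23.95
eef_pos: [0.4601, -0.0459, 0.1232]
tcp_rot: [0.998, 0.055, -0.0, -0.0]
contact_force: [-0.8, 0.3, 0.0]
opening: 0.746
finger_force: 0.0
```

```bash
python3 - <<'E'
from h import *
c=cam('side'); cv2.imwrite('pics/s4.png',cv2.resize(c['color'][120:460,120:460],None,fx=1.7,fy=1.7))
E
```

```text
(no output)
```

View pics/s4.png

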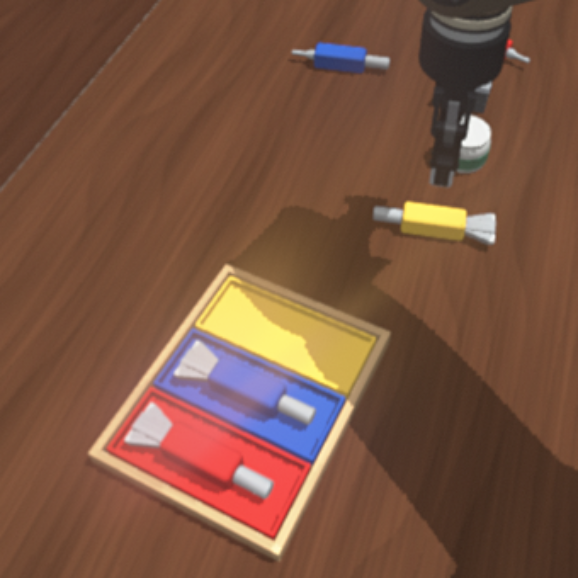

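The red (200,450) and blue (248,388) chisels lie centred in their troughs. The gripper is over the yellow grip (433,220), clear of the tin, so I descend.

>>> jog_arm:
  deltas: "0 0 -1 0 0 0;0 0 -1 0 0 0;0 0 -1 0 0 0;0 0 -1 0 0 0;0 0 -0.5 0 0 0;0 0 -0.3 0 0 0;0 0 0 0 0 0"

```text
time: 24.88
eef_pos: [0.4603, -0.0461, 0.0275]
tcp_rot: [0.998, 0.056, -0.0, -0.0]
contact_force: [-0.5, -1.0, 0.1]
opening: 0.746
finger_force: 0.0
```

>>> jog_arm:
  deltas: "0 0 0 0 0 0;0 0 0 0 0 0;0 0 0 0 0 0;0 0 0 0 0 0;0 0 0 0 0 0;0 0 0 0 0 0"
  gripper: 0

```text
time: 25.62
eef_pos: [0.4609, -0.0465, 0.0283]
tcp_rot: [0.998, 0.055, 0.001, 0.0]
contact_force: [-0.1, 0.4, 6.5]
opening: 0.312
finger_force: 50.4
```

>>> jog_arm:
  deltas: "0 0 0.3 0 0 0;0 0 0.7 0 0 0;0 0 1 0 0 0;0 0 1 0 0 0;0 0 1 0 0 0;0 0 0 0 0 0"

```text
time: 26.38
eef_pos: [0.4613, -0.0466, 0.1094]
tcp_rot: [0.998, 0.055, 0.002, 0.001]
contact_force: [0.7, -0.6, -2.4]
opening: 0.312
finger_force: 49.5
```

>>> jog_arm:
  deltas: "0.45 0.78 0 0 0 -0.22;0.45 0.78 0 0 0 -0.22;0.45 0.78 0 0 0 -0.22;0.45 0.78 0 0 0 -0.22;0.45 0.78 0 0 0 -0.22;0.45 0.78 0 0 0 -0.22;0.45 0.78 0 0 0 -0.22;0.45 0.78 0 0 0 -0.22;0.45 0.78 0 0 0 -0.22;0.45 0.78 0 0 0 -0.22;0.45 0.78 0 0 0 -0.22;0.45 0.78 0 0 0 -0.22;0 0 0 0 0 0;0 0 0 0 0 0"

```text
time: 28.12
eef_pos: [0.5673, 0.1405, 0.1065]
tcp_rot: [0.997, -0.076, -0.001, 0.0]
contact_force: [0.9, 0.5, -2.7]
opening: 0.319
finger_force: 49.7
```

>>> jog_arm:
  deltas: "0 0 -1 0 0 0;0 0 -1 0 0 0;0 0 -1 0 0 0;0 0 -0.3 0 0 0;0 0 -0.15 0 0 0;0 0 0 0 0 0;0 0 0 0 0 0"

```text
time: 29.0
eef_pos: [0.5689, 0.141, 0.0394]
tcp_rot: [0.997, -0.076, 0.001, -0.0]
contact_force: [0.1, 0.3, -1.4]
opening: 0.315
finger_force: 49.6
```

>>> jog_arm:
  deltas: "0 0 -0.1 0 0 0;0 0 -0.06 0 0 0;0 0 -0.06 0 0 0;0 0 0 0 0 0"

```text
time: 29.5
eef_pos: [0.5683, 0.141, 0.0354]
tcp_rot: [0.997, -0.076, -0.0, 0.0]
contact_force: [-4.0, 0.5, 5.8]
opening: 0.313
finger_force: 50.6
```

>>> jog_arm:
  deltas: "0 0 0 0 0 0;0 0 0 0 0 0;0 0 0 0 0 0;0 0 0.5 0 0 0;0 0 1 0 0 0;0 0 1 0 0 0;0 0 1 0 0 0;0 0 1 0 0 0;0 0 1 0 0 0"
  gripper: 0.42

```text
time: 30.62
eef_pos: [0.5682, 0.1409, 0.1458]
tcp_rot: [0.997, -0.077, 0.0, -0.0]
contact_force: [0.1, -0.2, 0.8]
opening: 0.42
finger_force: 0.0
```

>>> jog_arm:
  deltas: "0 -1 0.5 0 0 0;0 -1 0.5 0 0 0;0 -1 0.5 0 0 0;0 -1 0.5 0 0 0;0 -1 0.5 0 0 0;0 -1 0.5 0 0 0;0 -1 0.5 0 0 0;0 -1 0.5 0 0 0;0 -1 0 0 0 0;0 -1 0 0 0 0;0 -1 0 0 0 0;0 -1 0 0 0 0;0 -1 0 0 0 0;0 -1 0 0 0 0;0 -1 0 0 0 0;0 -1 0 0 0 0;0 -1 0 0 0 0;0 0 0 0 0 0;0 0 0 0 0 0"

```text
time: 33.0
eef_pos: [0.5681, -0.1989, 0.224]
tcp_rot: [0.997, -0.077, -0.0, -0.0]
contact_force: [-0.8, -0.0, -0.3]
opening: 0.417
finger_force: 0.0
```

```bash
python3 - <<'E'
from h import *
fr=[]
for n,a in (('side',(120,480,120,480)),('top',(120,360,100,340))):
    c=cam(n); y0,y1,x0,x1=a
    fr.append(cv2.resize(c['color'][y0:y1,x0:x1],(400,400)))
cv2.imwrite('pics/c5.png',np.hstack(fr))
E
```

```text
(no output)
```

View pics/c5.png

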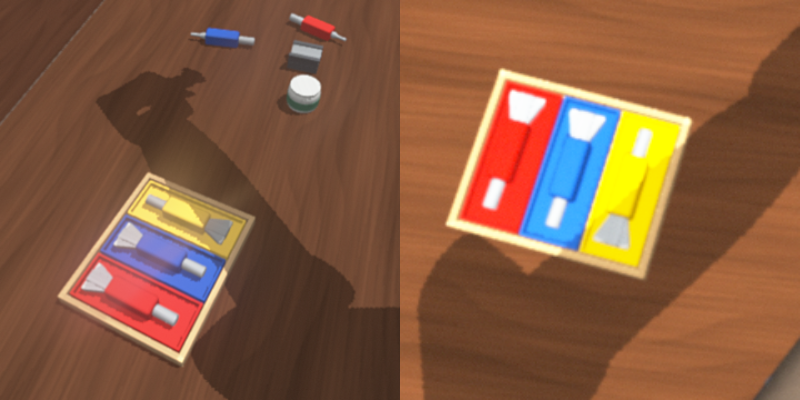

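All three chisels lie flat and centred in their own troughs: in the top half, red is at (510,150), blue at (572,170) and yellow at (627,187). The side half shows the punches, tin and vee block undisturbed, and the gripper is clear.

```bash
python3 -c "
from plant import ctrl; print(ctrl.sign_off())"
```

```text
the job is handed in; nothing more can be done
None
```

The job is handed in at about 33 s: the final pictures show all three flat chisels lying centred in the troughs of their own colour, with the punches, tin and vee block left undisturbed; sign-off returned no verdict.

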